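# Scrape the sealing bar and snap the work plate home

### The arm

A 6-joint arm with a two-finger parallel gripper is mounted at the origin on the work surface. World frame = base frame: x ahead of the robot, y to its left, z up, the work surface at z = 0. Lengths are in mm, angles in rad, forces in N, time in s.
With the tool pointing down it reaches from about 400 to 825 mm from the base axis. Payload 7 kg.
Tool frame: the origin (TCP) lies between the finger pads, 19 mm behind the fingertips; this is the grasp point; z points along the fingers, x is the direction in which the jaws open and shut, and the axes are right-handed (so a half turn about z gives the same grasp; the last joint's range is limited). The gripper opens to 85 mm and grips with 20 to 120 N. Pads are 22 mm wide; open, the fingers measure 114 mm over their backs; the gripper's body (76 mm by 85 mm) begins 54 mm behind the grasp point. The pads swing forward as they close: fully open they stand 13 mm farther back than shut.
Start: joints at [1.638, 0.359, 0.012, 0, -1.224, -0.288], TCP at [147.843, 658.588, 250.002] pointing down, gripper open.
Joint ranges: [-3.07, 3.07], [-1.43, 2.12], [-1.02, 1.25], [-3.03, 1.67], [-3.05, -0], [-3.03, 3.03]. Speed limits (rad/s): [2.39, 2.39, 3.01, 3.14, 3.14, 3.14].

### API

Orientations are given as a 3x3 rotation matrix whose columns are the frame's x, y, z axes.
In Python, from workcell import readout, read_camera, robot gives the robot as it stands. The module is installed in compiled form; this text tells all that it offers.
- The arm moves only by the tool servo_tool, never from a script. Its argument "increments" is one flat list of numbers, 7 for each row, row after row: the turn, a rotation vector about the tool's x, y, z in rad, then the shift along the tool's x, y, z in mm, then the gripper's target within -1 to 1 (fully open at 1, half-way at 0, shut at -1). In form: [wx, wy, wz, tx, ty, tz, claw, wx, wy, wz, tx, ty, tz, claw, ...]. A call has 1 to 12 rows; each row shifts and turns the commanded pose from where the row before left it, along the tool's axes as they then stand; what a row does not reach is not made up. A row lasts 1/8 s, in which the tool goes at most 62.5 mm and 10.7 degrees, less where a joint would pass 70% of its speed; a pose out of reach is approached as far as the arm can. A call is refused whole if a number of a shift passes 62.5 or a number of a turn 0.188, either way. A call with a gripper value outside its range is refused whole. The fingers move at their own pace and stop on an object; the grip force is fixed at half the most. Time passes only in rows, so rows that do not move let the fingers close. It gives the time, the measured TCP pose, the force and the opening at its end, in the units of the state.
- readout.observe(): the state, without advancing time (a new reading comes with each control period).
- read_camera(name): name is "scene" or "side" or "wrist"; returns a dict with "img" (384x512x3 uint8, blue, green, red), "range_z" (384x512 float32, mm along the optical axis (not along the pixel's ray), 0 where there is no reading), "fx", "fy", "cx", "cy" (pixels), "R" (3x3) and "t" (3): a world point X has camera coordinates R X + t; the wrist camera has in their place "T_tool_cam" (4x4, takes a point from camera to tool coordinates, whose origin is the TCP and whose axes are the tool frame's). Camera axes: x right, y down, z forward; pixel columns grow to the right and rows downward; lengths in mm; the calibration is good to about 2 mm. A picture is of the moment at which its call begins: read the wrist's pose just before it.
- robot.sign_off(): hands the job in, once; it reports no verdict.
The state is a dict: "clock": time; "q": joint angles; "joint_velocities": joint speeds; "joint_efforts": joint torques, N m; "position": TCP position; "ee_rot": TCP orientation; "contact_force": force on the tool from outside, world axes, zero at the start; "moment": the same for the moment, N m; "width": finger opening in mm.
Only numpy, scipy, OpenCV 4.12 (cv2) and the standard library are available. Lean on these libraries where they do the work, as an engineer would, in place of code of your own. Each camera call takes 0.05 s, during which the arm holds its last target. There are 200 camera calls.

### The job

Finish cleaning the pouch sealer: take the scraper out of its stand and, keeping it lightly pressed on the sprung sealing bar so that the bar gives a little but never bottoms, draw its tip slowly (about 3 cm a second) along the bar from the closed end of the slot all the way to the open end. Stand the scraper upright in its own stand again, and press the loose work plate in front of the bar down until it snaps in level and flush all along. Leave the other things on the table where they are.

Things in the scene. Friction and masses are not known exactly. Their poses are not given: they have to be found in the camera images.
- sealer: Pouch sealer, fixed, white housing 250 x 300 x 75 mm (x, y, z). Origin: centre of its underside on the table; x away from the robot, y along the sealing bar to the robot's left, z up. Flat top at z = 75 mm; the bar lies sunk in a slot along y at x = +20 mm. The plate's recess (4 mm deep) is centred at x = -70 mm, y = 0. Its head, folded back, slopes up from x = 130, z = 80 to x = 245, z = 155 mm.
- bar_closed_end (a point): Centre line of the bar's top face at its closed end (bar up): sealer frame (20, 100, 70) mm, 5 mm below the top of the two steel rails. The slot between the rails is 16 mm wide; here a solid wall ends it.
- bar_open_end (a point): Same at the bar's open end: sealer frame (20, -100, 70) mm. Beyond it the slot runs on, 19 mm deep, out through the housing's right side.
- press_bar (a joint): How far the sealing bar is pushed down, in m: 0 = up, 0.007 = bottomed. Bar 200 x 14 mm, dark, slippery tape face, level along its length; it starts to give at about 1.2 N and then sinks 0.5 mm per newton, evenly wherever it is pressed.
- scraper: Loose hand scraper, 141 mm long, about 60 g, upright in the tool stand. Origin at the tip's lowest point, z up the handle. White plastic shank, 8 mm round with rounded tip, z = 0 to 75 mm; white collar 30 mm across, z = 75 to 81; black flat-sided handle 16 mm (its x) by 24 mm (its y), z = 81 to 141. Grip the handle from above, TCP at about z = 105 mm.
- scraper_tip (a point): The scraper's tip: the lowest point of its rounded end (the scraper's origin).
- tool_stand: Aluminium stand, 80 x 80 x 85 mm, fixed, one of two alike (this one holds the scraper; the other a white brush with a round ball-ended handle). Origin: centre of its underside, on the table. An 18 mm hole goes through the middle of its top; the scraper hangs in it by its collar, tip 10 mm above the table.
- tool_stand_hole (a point): Centre of that hole, at the top face, 85 mm above the table.
- work_plate: Loose steel sheet 84 x 180 x 4 mm (x, y, z), 180 g; origin: centre of the sheet's underside, axes as the sealer's. It lies over its recess 6.5 mm proud: two tongues under it, at y = +-70 mm, rest on sprung catches. Push on through the first resistance: an end snaps in at 2 to 8 N, both at up to 12 N at the centre. Home: origin at (-70, 0, 71) mm in the sealer's frame, top flush at z = 75 mm.
- plate_left (a point): Point on the plate's top face, 5 mm from the middle of its left short edge (plate y = +85 mm).
- plate_right (a point): Point on the plate's top face, 5 mm from the middle of its right short edge (plate y = -85 mm).
- brush: Bystander: white round brush standing in the other stand, 155 mm long; origin at its lower end, 10 mm above the table.
- instrument_tray: Bystander: steel tray 220 x 130 x 28 mm with instruments; origin: centre of its underside.
- spray_bottle: Bystander: white bottle, 68 mm across, 140 mm tall; origin: centre of its underside.
- swab_jar: Bystander: clear jar with steel cap, 72 mm across, 90 mm tall; origin: centre of its underside.
- forceps: Bystander: steel forceps lying on the table, about 140 mm long; origin: near its middle.
- scrub_brush: Bystander: white hand brush lying on the table; origin: its middle.
Things that resemble listed ones, but are neither listed nor needed, are in the scene too. Of the things like the scraper, leave any that is green; of the rest the larger one is meant.

How it is judged (in metres and radians):
On the way, in this order (a step that is already met when the one before it is completed fails the run):
1. scraper tip pressed on the sealing bar near its closed end (within 29 mm of it) (y of scraper_tip in the frame of sealer between 0.071 and 0.099 m and x of scraper_tip in the frame of sealer between 0.01 and 0.03 m and z of scraper_tip in the frame of sealer below 0.0715 m and value of joint press_bar above 0.0003 m), for 0.1 s.
2. tip pressing on the bar about 49 mm from the closed end (y of scraper_tip in the frame of sealer between 0.037 and 0.065 m and x of scraper_tip in the frame of sealer between 0.01 and 0.03 m and z of scraper_tip in the frame of sealer below 0.0715 m and value of joint press_bar above 0.0003 m), for 0.1 s.
3. tip pressing on the bar about 83 mm from the closed end (y of scraper_tip in the frame of sealer between 0.003 and 0.031 m and x of scraper_tip in the frame of sealer between 0.01 and 0.03 m and z of scraper_tip in the frame of sealer below 0.0715 m and value of joint press_bar above 0.0003 m), for 0.1 s.
4. tip pressing on the bar about 117 mm from the closed end (y of scraper_tip in the frame of sealer between -0.031 and -0.003 m and x of scraper_tip in the frame of sealer between 0.01 and 0.03 m and z of scraper_tip in the frame of sealer below 0.0715 m and value of joint press_bar above 0.0003 m), for 0.1 s.
5. tip pressing on the bar about 151 mm from the closed end (y of scraper_tip in the frame of sealer between -0.065 and -0.037 m and x of scraper_tip in the frame of sealer between 0.01 and 0.03 m and z of scraper_tip in the frame of sealer below 0.0715 m and value of joint press_bar above 0.0003 m), for 0.1 s.
6. tip still pressing on the bar near its open end (within 29 mm of it) (y of scraper_tip in the frame of sealer between -0.099 and -0.071 m and x of scraper_tip in the frame of sealer between 0.01 and 0.03 m and z of scraper_tip in the frame of sealer below 0.0715 m and value of joint press_bar above 0.0003 m), for 0.1 s.
At the end, for the whole second after the job is handed in: The work plate is snapped in: both ends of its top within 1.5 mm of flush with the sealer's top, level within 0.025 rad. The scraper hangs upright (within 0.12 rad) by its collar in its own stand: tip within 12 mm of the hole's axis and 10 +- 4 mm above the table. Both at rest (z of each of plate_left, plate_right in the frame of sealer below 0.0765 m and angle between the z axis of work_plate and the z axis of sealer, either way round below 0.025 rad and horizontal distance between scraper_tip and tool_stand_hole below 0.012 m and angle between scraper's own z axis and vertical below 0.12 rad and height (world z) of scraper_tip between 0.006 and 0.014 m and linear speed of each of scraper, work_plate below 0.02 m/s); the robot touches nothing.
It fails at once if the scraper is rushed: faster than 0.1 m/s while its tip is down in the slot on the bar's middle 150 mm (y of scraper_tip in the frame of sealer between -0.075 and 0.075 m and x of scraper_tip in the frame of sealer between 0.01 and 0.03 m and z of scraper_tip in the frame of sealer below 0.0705 m and linear speed of scraper above 0.1 m/s).
It fails at once if the sealing bar is pressed hard, almost bottomed (pushed down more than 6 mm, about 13 N) (value of joint press_bar above 0.006 m).
It fails at once if one of the other things on the table is moved more than 30 mm (distance of any of brush, instrument_tray, spray_bottle, swab_jar, forceps, scrub_brush from where it was at the start of the episode above 0.03 m).
It also fails if it takes over 72 s, if anything falls off the work surface, if the arm or the gripper's body presses on something with over 40 N, if the wrist force passes 120 N, or if a joint passes its speed limit or range.

## Working session

There is one attempt and no reset: what is moved stays moved. The work goes in short steps, Python scripts to look and compute and a tool call to move; the robot and the scene stay as the last step left them, time stands still between calls to the robot, and variables do not carry over. Pictures are saved under pics/ and viewed, about 8 in all and at most 12, crops included, and the job is handed in when it is done.

Besides the shell and the picture viewer there is one more tool, called as name(argument=value, ...) on one line, values as JSON. servo_tool: Moves the arm, as the interface text tells. Its arguments: {"type":"object","properties":{"increments":{"type":"array","items":{"type":"number"}}},"required":["increments"]}

```bash
mkdir -p pics; cat > h.py <<'E'
import numpy as np, cv2
from workcell import readout, read_camera, robot
np.set_printoptions(precision=3,suppress=True)
def cam(name,tcp=None):
    s=readout.observe(); c=read_camera(name)
    if name=="wrist":
        T=np.eye(4);T[:3,:3]=s["ee_rot"];T[:3,3]=s["position"]
        M=np.linalg.inv(T@np.array(c["T_tool_cam"])); c["R"]=M[:3,:3];c["t"]=M[:3,3]
    c["R"]=np.array(c["R"]);c["t"]=np.array(c["t"])
    return c
def cloud(c):
    z=c["range_z"].astype(float);v,u=np.mgrid[:z.shape[0],:z.shape[1]]
    P=np.stack([(u-c["cx"])/c["fx"]*z,(v-c["cy"])/c["fy"]*z,z],-1)
    W=(P-c["t"])@c["R"]; W[z==0]=np.nan
    return W
def ray(c,u,v,h):
    d=c["R"].T@np.array([(u-c["cx"])/c["fx"],(v-c["cy"])/c["fy"],1]);o=-c["R"].T@c["t"]
    return o+d*(h-o[2])/d[2]
def proj(c,X):
    p=c["R"]@np.array(X)+c["t"]; return c["fx"]*p[0]/p[2]+c["cx"],c["fy"]*p[1]/p[2]+c["cy"]
E
python3 - <<'E'
from h import *
import pickle
s=readout.observe();print(s["clock"],s["position"],s["ee_rot"],s["contact_force"],s["width"])
D={}
for n in("scene","side","wrist"):
    c=cam(n);D[n]=c;print(n,-c["R"].T@c["t"],c["R"][2],c["fx"])
    cv2.imwrite(f"pics/{n}0.png",cv2.resize(c["img"],(768,576)))
pickle.dump(D,open("d0.pkl","wb"))
E
```

```text
0.0 [147.734 658.187 249.083] [[-0.219 -0.976 -0.   ]
 [-0.976  0.219 -0.002]
 [ 0.002 -0.    -1.   ]] [-0.75  -0.349 -0.907] 85.48633691811176
scene [1069.708  638.225  699.487] [-0.545 -0.558 -0.626] 381.77339560020005
side [ -20.98  -734.154  685.156] [ 0.481  0.715 -0.508] 368.0294461911482
wrist [227.442 640.789 372.969] [-0.312  0.068 -0.948] 282.2187430092374
```

View pics/scene0.png

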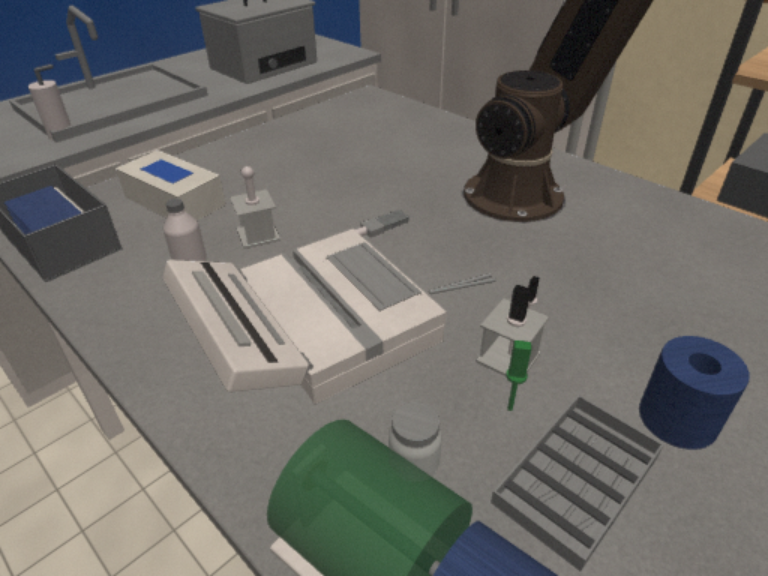

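View pics/side0.png

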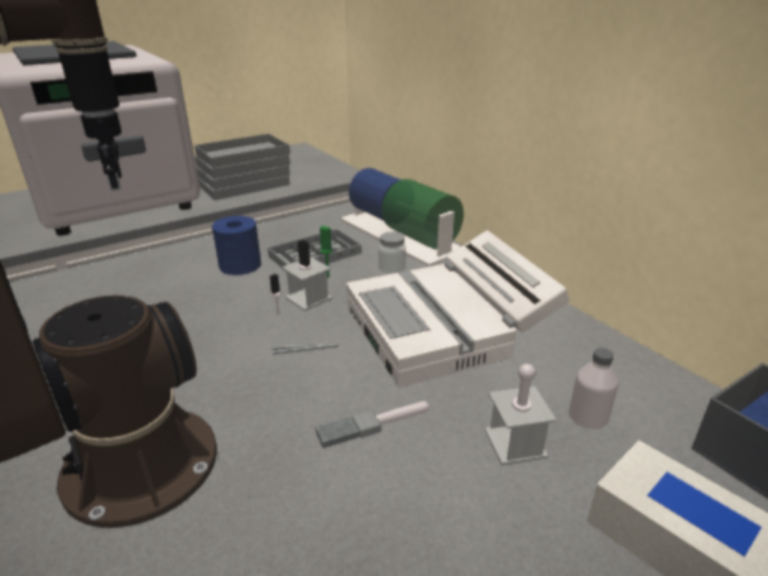

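The scene view shows the sealer at about (330,300), with its plate at (375,275). The stand with the black-handled scraper is at (517,310), a smaller black tool is behind it at (533,288) and a green one is in front at (520,360). The side view shows the same scraper at (304,255), the small black tool at (275,285) and the green one at (326,245).

```bash
python3 - <<'E'
from h import *
import pickle
D=pickle.load(open("d0.pkl","rb"))
for n in("scene","side"):
    c=D[n];W=cloud(c);img=c["img"].astype(int)
    # black tools & green
    mx=img.max(-1);mn=img.min(-1)
    roi=(W[...,0]>300)&(W[...,0]<900)&(W[...,1]>-100)&(W[...,1]<650)
    for name,m in (("black",(mx<45)&roi&(W[...,2]>20)&(W[...,2]<190)),("green",(img[...,1]>1.5*img[...,2])&(img[...,1]>1.3*img[...,0])&roi&(W[...,2]>3)&(W[...,2]<190))):
        k,l,st,ce=cv2.connectedComponentsWithStats(m.astype(np.uint8))
        for i in range(1,k):
            if st[i,4]>15:
                P=W[l==i];print(n,name,st[i],ce[i],np.nanmedian(P,0),np.nanmin(P,0),np.nanmax(P,0))
    m=(W[...,2]>71)&(W[...,2]<79)&roi&(mx>95)
    m=cv2.morphologyEx(m.astype(np.uint8),cv2.MORPH_OPEN,np.ones((3,3)))
    k,l,st,ce=cv2.connectedComponentsWithStats(m)
    for i in range(1,k):
        if st[i,4]>150:
            P=W[l==i];r=cv2.minAreaRect(P[:,:2].astype(np.float32));print(n,"top",st[i],np.median(P,0),r)
    # stand tops
    m=(W[...,2]>81)&(W[...,2]<89)&roi
    k,l,st,ce=cv2.connectedComponentsWithStats(m.astype(np.uint8))
    for i in range(1,k):
        if st[i,4]>100:
            P=W[l==i];print(n,"85",st[i],np.median(P,0),cv2.minAreaRect(P[:,:2].astype(np.float32)))
E
```

```text
scene black [340 185  19  29 294] [348.306 198.99 ] [456.764 309.835 120.736] [356.93  278.136  64.986] [464.066 322.265 153.645]
scene black [432 238  13  21  81] [438.395 249.333] [416.864 519.353  95.607] [404.781 511.571  54.803] [425.594 531.333 119.602]
scene black [428 260  11  13  58] [432.086 266.362] [417.936 520.777  43.74 ] [406.735 512.653  20.18 ] [430.338 536.91   62.932]
scene green [338 227  16  46 355] [345.482 243.47 ] [546.189 375.346 108.885] [528.984 360.516   6.998] [555.344 386.594 142.588]
scene green [221 287  11   7  24] [225.708 290.208] [832.408 324.287 171.247] [823.525 314.232 167.473] [837.409 329.039 172.834]
scene green [ 192  289  116   95 4903] [251.04  336.813] [862.578 415.13  171.117] [787.029 312.492 106.043] [899.987 476.929 178.003]
scene green [193 294  19  19  86] [201.953 302.256] [874.161 314.028 172.113] [856.421 306.198 164.181] [890.611 321.881 176.576]
scene green [299 351   8   7  19] [302.211 354.421] [805.349 468.682 115.001] [790.65  467.503  95.698] [814.75 469.76 138.79]
scene green [294 356   9   6  18] [298.056 358.778] [814.3
[... 997 characters left out ...]
[274.146 131.576] [803.091 379.919 158.256] [769.651 296.142 115.442] [858.576 463.489 177.033]
side green [214 151   7  24 112] [216.589 160.5  ] [536.653 363.581 106.949] [525.426 352.633  47.511] [547.811 377.145 141.434]
side top [ 232  176  103   64 2695] [614.158   2.977  74.872] ((593.5355834960938, 33.85322570800781), (306.3174133300781, 252.59494018554688), 77.81676483154297)
side 85 [188 171  32  16 231] [442.157 292.35   85.244] ((452.64788818359375, 304.18511962890625), (82.13983917236328, 83.65242004394531), 8.202630043029785)
side 85 [242 190  44  35 428] [515.582  41.744  81.766] ((518.28369140625, 47.426578521728516), (182.27774047851562, 83.54034423828125), 78.2364730834961)
```

View pics/wrist0.png

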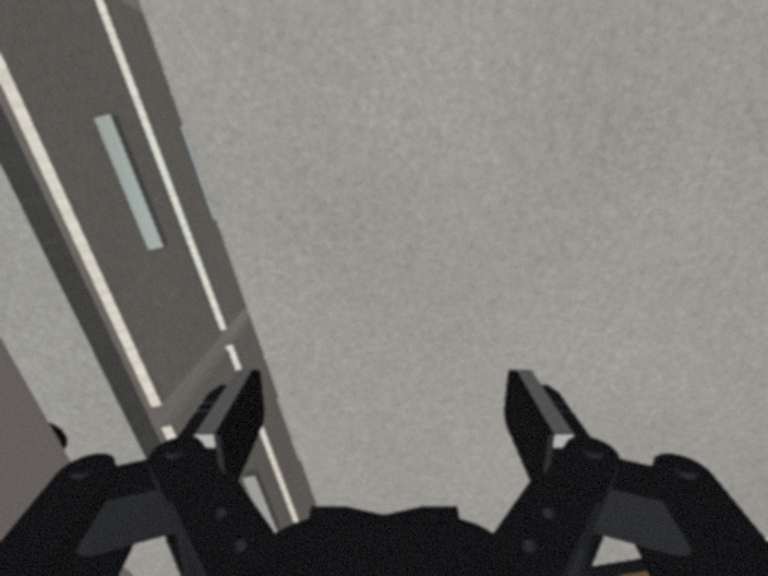

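The wrist view shows only the fingers over bare table. Next I'll move above the scraper's stand for a closer look.

servo_tool(increments=[0,0,0,28,-37.5,-2,1,0,0,0,28,-37.5,-2,1,0,0,0,28,-37.5,-2,1,0,0,0,28,-37.5,-2,1,0,0,0,28,-37.5,-2,1,0,0,0,28,-37.5,-2,1,0,0,0,28,-37.5,-2,1,0,0,0,28,-37.5,-2,1,0,0,0,28,-37.5,-2,1,0,0,0,28,-37.5,-2,1,0,0,0,0,0,0,1])

```text
clock: 1.52
position: [453.8, 301.0, 269.9]
ee_rot: [[-0.222, -0.975, -0.0], [-0.975, 0.222, -0.0], [0.0, 0.0, -1.0]]
contact_force: [-0.3, -0.3, 0.1]
width: 85.6
```

```bash
python3 - <<'E'
from h import *
import pickle
c=cam("wrist");s=readout.observe();print(s["clock"],s["position"],s["ee_rot"][:,0])
pickle.dump(c,open("w1.pkl","wb"))
cv2.imwrite("pics/wrist1.png",cv2.resize(c["img"],(768,576)))
W=cloud(c);mx=c["img"].max(-1)
for lo,hi,nm in((132,160,"handle"),(86,100,"collar"),(80,90,"stand")):
    m=(W[...,2]>lo)&(W[...,2]<hi)&(np.hypot(W[...,0]-453,W[...,1]-305)<70)
    P=W[m];print(nm,len(P)); 
    if len(P)>20: print(np.median(P,0),cv2.minAreaRect(P[:,:2].astype(np.float32)))
E
```

```text
1.575 [453.032 302.052 269.81 ] [-0.222 -0.975  0.   ]
handle 539
[454.062 308.052 150.093] ((451.6456604003906, 308.8247985839844), (15.595926284790039, 23.99372673034668), 15.65842056274414)
collar 399
[460.827 305.66   86.88 ] ((452.7987976074219, 306.9301452636719), (79.79708862304688, 78.33358764648438), 7.751492023468018)
stand 3951
[462.064 300.666  84.856] ((452.44873046875, 307.0797424316406), (80.32471466064453, 80.03333282470703), 8.791098594665527)
```

View pics/wrist1.png

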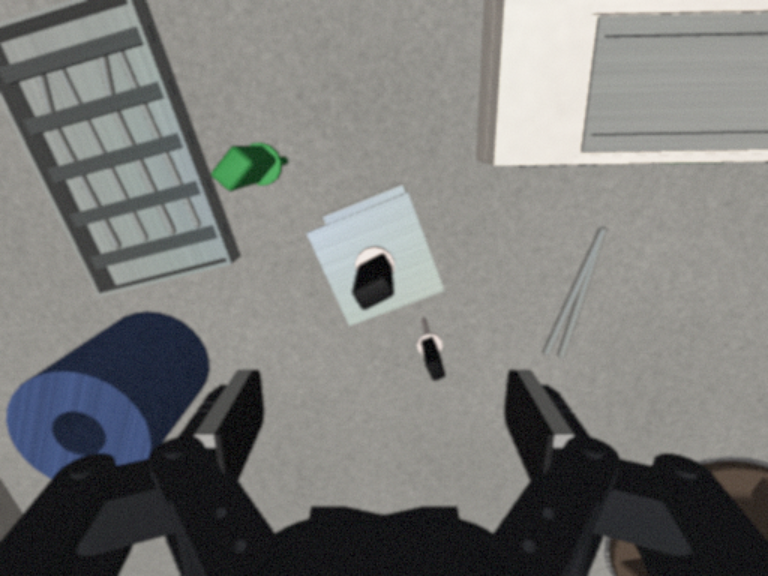

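The wrist view shows the wanted scraper's handle at about (375,280) in the stand at (375,255), with the green tool at (245,165) and the small black one at (430,355). I'll turn the jaws to grip the 24 mm side and go down.

servo_tool(increments=[0,0,0,-6.3,2.9,0,0.4,0,0,-0.164,0,0,0,0.4,0,0,-0.164,0,0,0,0.4,0,0,-0.164,0,0,0,0.4,0,0,0,0,0,40,0.4,0,0,0,0,0,40,0.4,0,0,0,0,0,40,0.4,0,0,0,0,0,16,0.4,0,0,0,0,0,16,0.4,0,0,0,0,0,0,0.4,0,0,0,0,0,0,0.4])

```text
clock: 2.95
position: [451.5, 310.7, 119.1]
ee_rot: [[0.268, -0.963, 0.001], [-0.963, -0.268, 0.001], [-0.001, -0.001, -1.0]]
contact_force: [-0.4, -0.0, 0.4]
width: 59.7
```

```bash
python3 - <<'E'
from h import *
s=readout.observe();print(s["clock"],s["position"],s["ee_rot"],s["contact_force"],s["q"])
c=cam("wrist");W=cloud(c)
m=(W[...,2]>125)&(W[...,2]<165)&(np.hypot(W[...,0]-452,W[...,1]-308)<30)
P=W[m];print(len(P),np.nanmedian(P,0) if len(P) else 0, cv2.minAreaRect(P[:,:2].astype(np.float32)))
cv2.imwrite("pics/wrist2.png",cv2.resize(c["img"],(768,576)))
E
```

```text
2.95 [451.474 310.689 119.075] [[ 0.268 -0.963  0.001]
 [-0.963 -0.268  0.001]
 [-0.001 -0.001 -1.   ]] [-0.409 -0.043  0.411] [ 0.96   0.274 -0.442  0.    -0.853  0.882]
4375 [457.34  307.453 146.641] ((456.3907470703125, 301.02850341796875), (24.228252410888672, 41.962257385253906), 9.342110633850098)
```

View pics/wrist2.png

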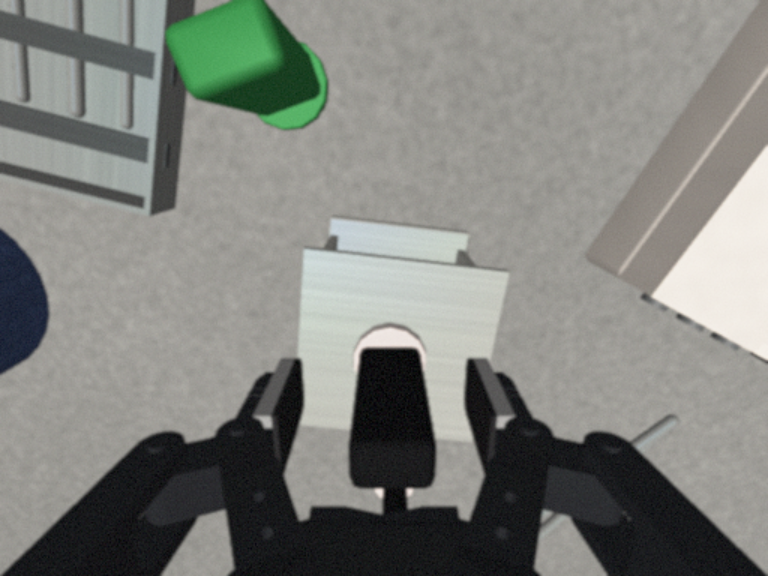

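The handle is centred between the pads, at about (391,420). Closing now.

servo_tool(increments=[0,0,0,0,0,2,-1,0,0,0,0,0,0,-1,0,0,0,0,0,0,-1,0,0,0,0,0,0,-1,0,0,0,0,0,0,-1,0,0,0,0,0,0,-1])

```text
clock: 3.75
position: [451.2, 310.1, 116.4]
ee_rot: [[0.268, -0.963, 0.001], [-0.963, -0.268, 0.0], [-0.0, -0.001, -1.0]]
contact_force: [-0.4, -0.9, 6.6]
width: 23.6
```

servo_tool(increments=[0,0,0,0,0,-20,-1,0,0,0,0,0,-35,-1,0,0,0,0,0,-35,-1,0,0,0,0,0,-30,-1,0,0,0.16,0,0,0,-1,0,0,0.16,0,0,0,-1,0,0,0.16,0,0,0,-1,0,0,0,25,-36,0,-1,0,0,0,25,-36,0,-1,0,0,0,25,-36,0,-1,0,0,0,25,-36,0,-1,0,0,0,25,-36,0,-1])

```text
clock: 5.25
position: [601.7, 149.3, 235.4]
ee_rot: [[-0.207, -0.978, -0.001], [-0.978, 0.207, -0.0], [0.0, 0.001, -1.0]]
contact_force: [0.5, 0.5, -0.7]
width: 23.0
```

servo_tool(increments=[0,0,0,25,-36,0,-1,0,0,0,0,0,0,-1,0,0,0,0,0,0,-1,0,0,0,0,0,0,-1])

```text
clock: 5.75
position: [630.6, 119.2, 235.9]
ee_rot: [[-0.206, -0.978, -0.0], [-0.978, 0.206, 0.0], [-0.0, 0.0, -1.0]]
contact_force: [1.2, 0.7, -0.9]
width: 23.1
```

```bash
python3 - <<'E'
from h import *
import pickle
s=readout.observe();print(s["clock"],s["position"],s["ee_rot"],s["contact_force"],s["width"])
D={}
for n in("wrist","scene","side"):
    D[n]=cam(n)
D["s"]=s;pickle.dump(D,open("d3.pkl","wb"))
c=D["wrist"];W=cloud(c)
cv2.imwrite("pics/wrist3.png",cv2.resize(c["img"],(768,576)))
C=np.array([593.5,35]);X=np.array([.978,-.208]);Y=np.array([.208,.978])
sx=(W[...,:2]-C)@X; sy=(W[...,:2]-C)@Y
for y in range(-110,115,20):
    m=(abs(sy-y)<3)&(sx>-5)&(sx<45)&(W[...,2]<80)
    b=m&(W[...,2]<72.5)
    if b.sum()>5: print(y,m.sum(),b.sum(),"bar x",sx[b].min(),sx[b].max(),np.median(sx[b]),np.median(W[...,2][b]))
E
```

```text
5.75 [630.597 119.245 235.948] [[-0.206 -0.978 -0.   ]
 [-0.978  0.206  0.   ]
 [-0.     0.    -1.   ]] [ 1.183  0.736 -0.88 ] 23.091967283362887
-110 248 60 bar x 6.411936607881597 16.696615661943024 8.463621764045591 56.50765357417552
-90 264 74 bar x 6.316149133359003 20.74624487454451 13.731649957552609 70.34615308503382
-70 260 72 bar x 6.226668203297016 20.402675690103642 13.48295837964039 70.0462602433062
-50 262 73 bar x 6.2480080540224465 20.919284548957965 13.46807636633324 70.08358499329337
-30 263 77 bar x 6.22907961137252 20.384863583014766 13.482819349691173 70.08861569076487
-10 264 72 bar x 6.54556763578535 20.42728103091036 13.669035572921597 70.17759839897732
10 260 74 bar x 6.12983791406792 20.3924611939851 13.627598018983894 70.30127243951813
30 259 76 bar x 6.1903053984851155 20.27048286235815 13.32353476349202 70.20874986608518
50 262 80 bar x 6.20915608649882 21.373277060027572 14.369777435301351 70.09769376478593
70 275 85 bar x 6.223459336814923 21.220674406922594 13.621660277614474 70.07682994867673
90 200 71 bar x 6.08081867255705 36.764667788067406 14.253278485349181 70.09699280911772
```

View pics/wrist3.png

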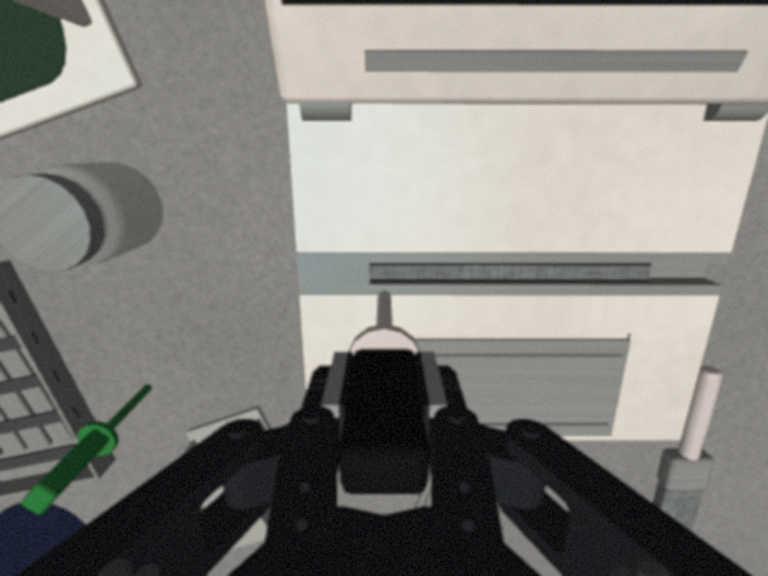

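The wrist view shows the gripped scraper with its tip at about (384,293), and the slot and bar running along row 272 from x=370 (closed end) to 650. My slot position and the housing rectangle disagree by about 6 mm, so I'll cross-check them using all the views.

```bash
python3 - <<'E'
from h import *
import pickle
D=pickle.load(open("d3.pkl","rb"))
C=np.array([593.5,35]);X=np.array([.978,-.208]);Y=np.array([.208,.978])
for n in("wrist","scene","side"):
    c=D[n];W=cloud(c);mx=c["img"].max(-1).astype(int)
    sx=(W[...,:2]-C)@X; sy=(W[...,:2]-C)@Y
    m=(abs(sy)<90)&(sx>-5)&(sx<45)
    b=m&(W[...,2]<72.3)&(W[...,2]>67)
    if b.sum(): print(n,"bar",b.sum(),np.percentile(sx[b],[2,50,98]),"z",np.median(W[...,2][b]))
    # dark-vs-white profile along x, by colour (rails grey)
    for x in range(-6,46,4):
        k=m&(abs(sx-x)<2)&(abs(sy+40)<40); 
        print(x,int(np.median(mx[k])) if k.any() else None,round(float(np.median(W[...,2][k])),1) if k.any() else None,end=' | ')
    print()
    t=(W[...,2]>72)&(W[...,2]<78.5)&(abs(sx)<140)&(abs(sy)<170)
    k=t&(abs(sx)<110);print(" y ext",np.percentile(sy[k],[.3,99.7]))
    k=t&(abs(sy-(-100))<40);print(" x ext",np.percentile(sx[k],[.3,99.7]))
    P=W[(abs(sx-80)<40)&(abs(sy)<140)&(W[...,2]>68)&(W[...,2]<82)];print(" top z",np.median(P[:,2]))
    # plate
    k=(abs(sx+70)<60)&(abs(sy)<110)&(W[...,2]>78.5)&(W[...,2]<85)
    if k.sum()>50:print(" plate",k.sum(),np.percentile(sx[k],[2,98]),np.percentile(sy[k],[2,98]),np.median(W[...,2][k]))
# the tip
s=D["s"];p=np.array(s["position"])
for n in("wrist","scene","side"):
    c=D[n];u,v=proj(c,p-[0,0,107]);W=cloud(c);print(n,"exp tip px",u,v)
    m=(np.hypot(W[...,0]-p[0],W[...,1]-p[1])<25)&(W[...,2]>115)&(W[...,2]<195)
    for z in(135,145,160,175,190):
        k=m&(abs(W[...,2]-z)<5)
        if k.sum()>3:print("  ",z,k.sum(),W[k].mean(0)-p)
    if m.any(): print("  zmin",np.sort(W[m][:,2])[:4])
for n in("scene","side"):
    c=D[n];u,v=map(int,proj(c,p-[0,0,107]));cr=c["img"][max(v-60,0):v+60,max(u-80,0):u+80]
    cv2.imwrite(f"pics/{n}3.png",cv2.resize(cr,None,fx=4,fy=4,interpolation=cv2.INTER_CUBIC))
E
```

```text
wrist bar 2251 [ 6.368 13.653 20.746] z 70.16350339020704
-6 222 74.8 | -2 199 75.0 | 2 137 74.8 | 6 94 73.4 | 10 103 70.2 | 14 115 70.2 | 18 110 70.4 | 22 92 74.5 | 26 138 74.9 | 30 161 75.0 | 34 222 75.0 | 38 221 75.0 | 42 221 74.9 | 
 y ext [-148.496  150.101]
 x ext [-124.402  123.802]
 top z 74.9237285618501
 plate 6669 [-112.019  -33.973] [-86.317  50.244] 80.91006353231074
scene bar 231 [ 5.939 12.834 20.051] z 70.53286480960952
-6 212 75.7 | -2 184 75.3 | 2 137 75.8 | 6 101 74.7 | 10 96 70.5 | 14 117 71.5 | 18 116 70.7 | 22 122 74.6 | 26 139 75.2 | 30 173 75.8 | 34 215 75.6 | 38 215 75.4 | 42 216 75.3 | 
 y ext [-148.048  152.099]
 x ext [-123.879  115.646]
 top z 75.4796326925337
 plate 1178 [-115.276  -33.471] [-80.944  90.631] 81.620357707881
side bar 133 [10.431 17.403 25.311] z 70.36814778098429
-6 227 75.0 | -2 209 74.2 | 2 170 74.9 | 6 149 74.4 | 10 139 70.3 | 14 130 71.0 | 18 114 70.4 | 22 105 72.4 | 26 152 74.2 | 30 201 74.6 | 34 229 75.4 | 38 235 74.8 | 42 235 74.4 | 
 y ext [-152.735  148.509]
 x ext [-125.032  130.444]
 top z 74.89425865360722
 plate 881 [-116.447  -35.418] [-90.288  83.516] 81.05329324031494
wrist exp tip px 255.85122185743074 195.55517491988536
   135 28 [  2.546  -0.198 -99.279]
   145 39 [  2.557  -0.308 -90.843]
   160 43 [  2.704  -0.257 -75.632]
   175 52 [  2.612  -0.405 -61.353]
  zmin [132.978 133.227 133.27  133.785]
scene exp tip px 233.01041142861652 198.7180601284003
   135 8 [  2.003   3.132 -99.159]
   145 11 [  1.828   2.56  -90.015]
   160 13 [  1.608   2.655 -75.934]
   175 10 [  2.416   3.259 -60.864]
   190 14 [  2.034   2.384 -45.432]
  zmin [133.66  134.39  134.985 137.073]
side exp tip px 277.2275197173822 173.911874591704
   135 4 [ -2.228  -4.144 -99.401]
   145 5 [ -2.544  -3.646 -91.149]
   160 7 [ -1.88   -3.717 -75.136]
   175 8 [ -1.249  -3.05  -60.577]
   190 9 [ -1.173  -2.933 -45.995]
  zmin [134.429 135.381 137.681 138.698]
```

All three cameras put the shank axis within 1 mm of the TCP axis. I'll trust the close wrist view for the slot, which puts its centre at about 14 mm in my frame. Next I'll move over the closed end and go down to just above the rails.

servo_tool(increments=[0,0,0,3,4.8,0,-1,0,0,0,0,0,20,-1,0,0,0,0,0,20,-1,0,0,0,0,0,9,-1,0,0,0,0,0,0,-1,0,0,0,0,0,0,-1,0,0,0,0,0,0,-1])

```text
clock: 6.78
position: [626.3, 116.7, 187.9]
ee_rot: [[-0.207, -0.978, 0.001], [-0.978, 0.207, 0.0], [-0.001, -0.001, -1.0]]
contact_force: [-0.2, -0.3, -0.6]
width: 23.7
```

```bash
python3 - <<'E'
from h import *
s=readout.observe();print(s["clock"],s["position"],s["contact_force"])
for n in("wrist","side"):
    c=cam(n);p=np.array(s["position"])-[0,0,103];u,v=proj(c,p);print(n,u,v)
    u=int(u);v=int(v);h=45 if n=="wrist" else 30;w=h*4//3
    cr=cv2.resize(c["img"][v-h:v+h,u-w:u+w],(384,288),interpolation=cv2.INTER_CUBIC)
    a=cr if n=="wrist" else np.hstack([a,cr])
cv2.imwrite("pics/c4.png",a)
E
```

```text
6.775 [626.255 116.72  187.855] [-0.167 -0.315 -0.569]
wrist 255.93791494845672 197.27388607800583
side 276.27064444079195 186.32069534761706
```

View pics/c4.png

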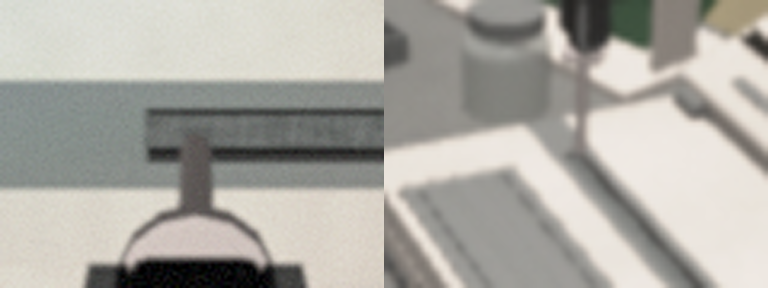

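The crop shows the tip at about (197,137), inside the slot (rows 106 to 162) and about 14 mm from the closed end (column 147). Now I'll go down gently and watch the force.

servo_tool(increments=[0,0,0,0,0,3,-1,0,0,0,0,0,3,-1,0,0,0,0,0,3,-1,0,0,0,0,0,0,-1,0,0,0,0,0,0,-1])

```text
clock: 7.5
position: [625.9, 116.6, 178.0]
ee_rot: [[-0.207, -0.978, -0.0], [-0.978, 0.207, -0.0], [0.0, -0.0, -1.0]]
contact_force: [-0.4, 0.5, -0.7]
width: 23.0
```

servo_tool(increments=[0,0,0,0,0,1,-1,0,0,0,0,0,1,-1,0,0,0,0,0,0,-1,0,0,0,0,0,0,-1])

```text
clock: 8.0
position: [625.9, 116.6, 176.2]
ee_rot: [[-0.207, -0.978, 0.0], [-0.978, 0.207, 0.0], [-0.0, -0.0, -1.0]]
contact_force: [0.1, -0.4, 0.3]
width: 23.6
```

servo_tool(increments=[0,0,0,0,0,1,-1,0,0,0,0,0,0,-1,0,0,0,0,0,0,-1])

```text
clock: 8.38
position: [626.0, 116.6, 175.2]
ee_rot: [[-0.207, -0.978, 0.0], [-0.978, 0.207, 0.0], [-0.0, -0.0, -1.0]]
contact_force: [0.1, -0.2, 2.1]
width: 23.3
```

servo_tool(increments=[0,0,0,0,0,1,-1,0,0,0,0,0,0,-1,0,0,0,0,0,0,-1])

```text
clock: 8.75
position: [626.0, 116.6, 174.2]
ee_rot: [[-0.207, -0.978, 0.0], [-0.978, 0.207, 0.0], [-0.0, -0.0, -1.0]]
contact_force: [-0.6, 0.5, 3.5]
width: 22.9
```

Contact is at about TCP z = 176, and the force rises about 2 N per mm. I'll press 0.8 mm more and start the sweep.

servo_tool(increments=[0,0,0,0,0,0.8,-1,0,0,0,0,0,0,-1,0,0,0,2,0,0,-1,0,0,0,3.7,0,0,-1,0,0,0,3.7,0,0,-1,0,0,0,3.7,0,0,-1,0,0,0,3.7,0,0,-1,0,0,0,3.7,0,0,-1])

```text
clock: 9.75
position: [622.0, 96.7, 173.5]
ee_rot: [[-0.207, -0.978, 0.001], [-0.978, 0.207, 0.001], [-0.001, -0.001, -1.0]]
contact_force: [1.1, 2.1, 5.6]
width: 23.3
```

servo_tool(increments=[0,0,0,3.7,0,0,-1,0,0,0,3.7,0,0,-1,0,0,0,3.7,0,0,-1,0,0,0,3.7,0,0,-1,0,0,0,3.7,0,0,-1,0,0,0,3.7,0,0,-1,0,0,0,3.7,0,0,-1,0,0,0,3.7,0,0,-1,0,0,0,3.7,0,0,-1,0,0,0,3.7,0,0,-1])

```text
clock: 11.0
position: [614.4, 60.5, 173.5]
ee_rot: [[-0.207, -0.978, 0.001], [-0.978, 0.207, 0.001], [-0.001, -0.001, -1.0]]
contact_force: [1.2, 1.7, 6.1]
width: 23.5
```

servo_tool(increments=[0,0,0,3.7,0,0,-1,0,0,0,3.7,0,0,-1,0,0,0,3.7,0,0,-1,0,0,0,3.7,0,0,-1,0,0,0,3.7,0,0,-1,0,0,0,3.7,0,0,-1,0,0,0,3.7,0,0,-1,0,0,0,3.7,0,0,-1,0,0,0,3.7,0,0,-1,0,0,0,3.7,0,0,-1,0,0,0,3.7,0,0,-1,0,0,0,3.7,0,0,-1])

```text
clock: 12.5
position: [605.1, 17.1, 173.5]
ee_rot: [[-0.207, -0.978, 0.001], [-0.978, 0.207, 0.001], [-0.001, -0.001, -1.0]]
contact_force: [0.6, 3.2, 5.7]
width: 23.1
```

servo_tool(increments=[0,0,0,3.7,0,0,-1,0,0,0,3.7,0,0,-1,0,0,0,3.7,0,0,-1,0,0,0,3.7,0,0,-1,0,0,0,3.7,0,0,-1,0,0,0,3.7,0,0,-1,0,0,0,3.7,0,0,-1,0,0,0,3.7,0,0,-1,0,0,0,3.7,0,0,-1,0,0,0,3.7,0,0,-1,0,0,0,3.7,0,0,-1,0,0,0,3.7,0,0,-1])

```text
clock: 14.0
position: [595.8, -26.4, 173.4]
ee_rot: [[-0.207, -0.978, 0.001], [-0.978, 0.207, 0.001], [-0.001, -0.001, -1.0]]
contact_force: [1.1, 3.4, 5.6]
width: 23.3
```

servo_tool(increments=[0,0,0,3.7,0,0,-1,0,0,0,3.7,0,0,-1,0,0,0,3.7,0,0,-1,0,0,0,3.7,0,0,-1,0,0,0,3.7,0,0,-1,0,0,0,3.7,0,0,-1,0,0,0,3.7,0,0,-1,0,0,0,3.7,0,0,-1,0,0,0,3,0,0,-1,0,0,0,0,0,0,-1,0,0,0,0,0,0,-1])

```text
clock: 15.38
position: [588.7, -59.3, 173.4]
ee_rot: [[-0.207, -0.978, -0.0], [-0.978, 0.207, -0.001], [0.001, -0.0, -1.0]]
contact_force: [1.1, -1.5, 6.1]
width: 23.3
```

```bash
python3 - <<'E'
from h import *
s=readout.observe();print(s["clock"],s["position"],s["contact_force"])
c=cam("wrist");p=np.array(s["position"])
W=cloud(c)
for n in("wrist","scene"):
    W=cloud(c if n=="wrist" else cam(n))
    m=(np.hypot(W[...,0]-p[0],W[...,1]-p[1])<13)&(W[...,2]>76)
    for z in(84,95,110,125):
        k=m&(abs(W[...,2]-z)<7)
        if k.sum()>3:print(n,z,k.sum(),W[k].mean(0)-p)
C=np.array([593.5,35]);X=np.array([.978,-.208]);Y=np.array([.208,.978])
print((p[:2]-C)@X,(p[:2]-C)@Y)
cv2.imwrite("pics/wrist5.png",cv2.resize(c["img"],(768,576)))
E
```

```text
15.375 [588.663 -59.262 173.426] [ 1.088 -1.499  6.067]
wrist 84 58 [  2.662  -0.484 -89.075]
wrist 95 67 [  2.784  -0.394 -78.362]
wrist 110 75 [  2.66   -0.578 -63.628]
scene 84 14 [  1.364   3.452 -88.269]
scene 95 12 [  2.099   2.433 -78.432]
scene 110 15 [  1.035   3.169 -62.679]
scene 125 10 [  2.705   2.773 -48.64 ]
14.876189906191694 -93.19441795860848
```

View pics/wrist5.png

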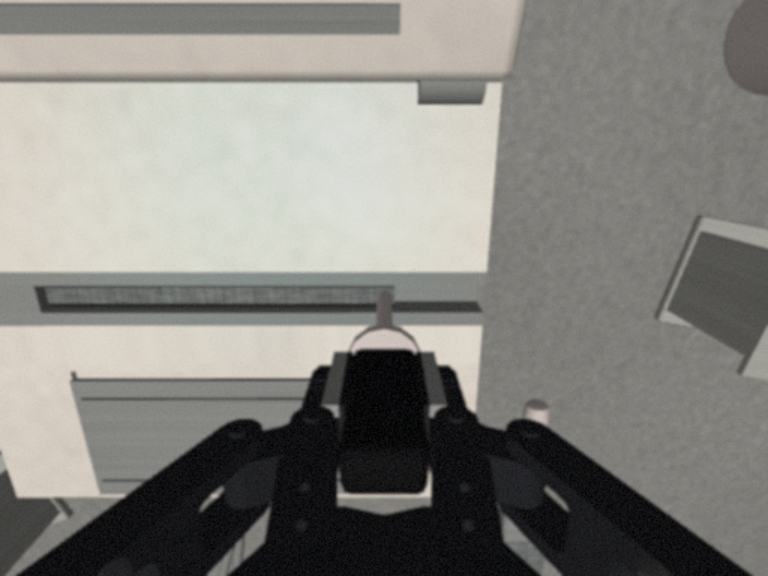

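The scraper is still straight, with its tip at about (384,292), right by the bar's open end (column 393). I'll lift and carry it back.

servo_tool(increments=[0,0,0,0,0,-10,-1,0,0,0,0,0,-20,-1,0,0,0,0,0,-20,-1,0,0,0,0,0,-17,-1,0,0,0,-36.7,23.2,0,-1,0,0,0,-36.7,23.2,0,-1,0,0,0,-36.7,23.2,0,-1,0,0,0,-36.7,23.2,0,-1,0,0,0,-36.7,23.2,0,-1,0,0,0,-36.7,23.2,0,-1,0,0,0,-36.7,23.2,0,-1])

```text
clock: 16.85
position: [482.1, 227.5, 240.3]
ee_rot: [[-0.207, -0.978, -0.001], [-0.978, 0.207, -0.0], [0.001, 0.001, -1.0]]
contact_force: [-0.1, 0.3, 0.1]
width: 23.5
```

servo_tool(increments=[0,0,0,-36.7,23.2,0,-1,0,0,0,-30,19,0,-1,0,0,0,0,0,0,-1,0,0,0,0,0,0,-1,0,0,0,0,0,0,-1])

```text
clock: 17.48
position: [455.8, 299.7, 240.2]
ee_rot: [[-0.208, -0.978, -0.0], [-0.978, 0.208, -0.0], [0.0, 0.0, -1.0]]
contact_force: [0.1, -0.1, 0.3]
width: 23.1
```

```bash
python3 - <<'E'
from h import *
s=readout.observe();p=np.array(s["position"]);print(s["clock"],p)
c=cam("wrist")
W=cloud(c)
m=(abs(W[...,2]-85)<3)&(np.hypot(W[...,0]-452,W[...,1]-307)<62)
P=W[m];print(cv2.minAreaRect(P[:,:2].astype(np.float32)))
# hole: no/low depth points near centre
h=(np.hypot(W[...,0]-452,W[...,1]-307)<30)&(W[...,2]<78)
print(h.sum(),W[h].mean(0) if h.any() else 0)
# hole as non-top pixels on plane z=85
v,u=np.mgrid[:384,:512];Q=np.array([ray(c,a,b,85) for a,b in zip(u.ravel(),v.ravel())]).reshape(384,512,3)
hm=(np.hypot(Q[...,0]-452,Q[...,1]-307)<25)&~(abs(W[...,2]-85)<4)
k,l,st,ce=cv2.connectedComponentsWithStats(hm.astype(np.uint8))
for i in range(1,k):
    if st[i,4]>20: R=Q[l==i];print(st[i],R.mean(0),R.min(0),R.max(0),np.nanmedian(W[l==i],0))
cv2.imwrite("pics/wrist6.png",cv2.resize(c["img"],(768,576)))
E
```

```text
17.475 [455.825 299.673 240.205]
((452.3006591796875, 307.1543884277344), (80.58051300048828, 80.23192596435547), 8.874186515808105)
202 [431.808 313.112   7.832]
[241 176  18  16 233] [453.311 306.808  85.   ] [444.675 297.634  85.   ] [462.009 315.734  85.   ] [430.636 313.439   7.834]
[251 194  10  14 119] [433.803 304.706  85.   ] [427.137 299.173  85.   ] [441.22  310.822  85.   ] [458.764 299.552 152.736]
```

View pics/wrist6.png

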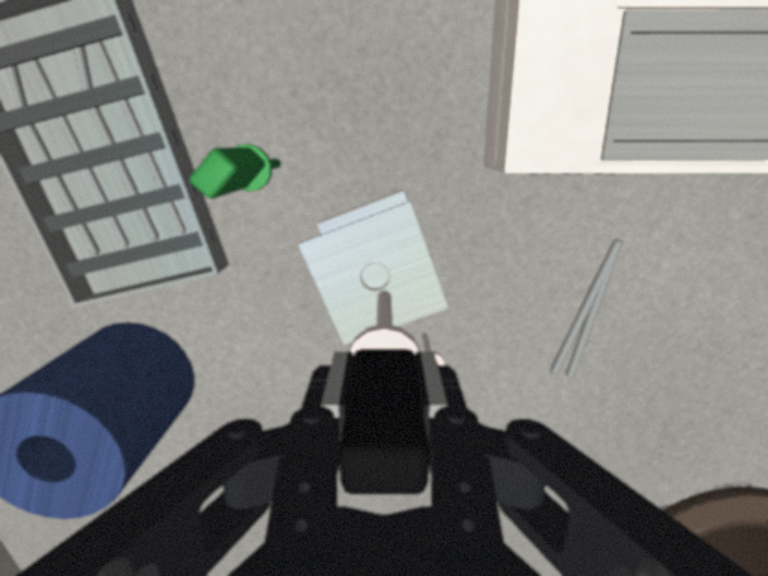

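The hole is at about (375,276), and the fit puts it at (452.8, 307.0). I'll centre over it and lower the scraper in.

servo_tool(increments=[0,0,0,-6.5,4.5,0,-1,0,0,0,0,0,20,-1,0,0,0,0,0,20,-1,0,0,0,0,0,12,-1,0,0,0,0,0,12,-1,0,0,0,0,0,12,-1,0,0,0,0,0,12,-1,0,0,0,0,0,12,-1,0,0,0,0,0,12,-1,0,0,0,0,0,0,-1,0,0,0,0,0,0,-1])

```text
clock: 18.9
position: [452.8, 308.0, 128.4]
ee_rot: [[-0.207, -0.978, 0.0], [-0.978, 0.207, 0.0], [-0.0, -0.0, -1.0]]
contact_force: [0.4, -0.5, -0.1]
width: 23.3
```

servo_tool(increments=[0,0,0,0,0,3,-1,0,0,0,0,0,3,-1,0,0,0,0,0,2.5,-1,0,0,0,0,0,0,-1,0,0,0,0,0,0,-1])

```text
clock: 19.52
position: [452.7, 307.9, 119.7]
ee_rot: [[-0.207, -0.978, 0.0], [-0.978, 0.207, -0.0], [0.0, -0.0, -1.0]]
contact_force: [-0.1, -0.3, -1.0]
width: 23.4
```

servo_tool(increments=[0,0,0,0,0,1.5,-1,0,0,0,0,0,1.5,-1,0,0,0,0,0,0,-1,0,0,0,0,0,0,-1])

```text
clock: 20.02
position: [452.6, 307.8, 116.7]
ee_rot: [[-0.207, -0.978, -0.0], [-0.978, 0.207, -0.0], [0.0, 0.0, -1.0]]
contact_force: [-0.1, 0.8, -0.4]
width: 23.1
```

servo_tool(increments=[0,0,0,0,0,0.6,-1,0,0,0,0,0,0,0.4,0,0,0,0,0,0,0.4,0,0,0,0,0,0,0.4,0,0,0,0,0,0,0.4,0,0,0,0,0,-15,0.4,0,0,0,0,0,-30,0.4,0,0,0,0,0,-35,0.4,0,0,0,0,0,-40,0.4,0,0,0,0,0,0,0.4,0,0,0,0,0,0,0.4])

```text
clock: 21.4
position: [452.5, 307.8, 236.7]
ee_rot: [[-0.207, -0.978, 0.0], [-0.978, 0.207, 0.001], [-0.001, -0.0, -1.0]]
contact_force: [-0.8, 0.2, -0.6]
width: 59.6
```

```bash
python3 - <<'E'
from h import *
s=readout.observe();p=np.array(s["position"]);print(s["clock"],p,s["width"])
for n in("wrist","scene","side"):
    c=cam(n);W=cloud(c);mx=c["img"].max(-1)
    r=(np.hypot(W[...,0]-452.5,W[...,1]-307.5)<30)
    t=r&(W[...,2]>140)&(W[...,2]<165); 
    print(n,"top",t.sum(),W[t].mean(0) if t.any() else 0, np.percentile(W[t][:,2],95) if t.any() else 0)
    for z in(92,105,120,135):
        k=r&(abs(W[...,2]-z)<6)
        if k.sum()>3:print("  ",z,k.sum(),W[k].mean(0)[:2])
    if n=="wrist":
        P=W[t];print(cv2.minAreaRect(P[:,:2].astype(np.float32)))
        cv2.imwrite("pics/wrist7.png",cv2.resize(c["img"],(768,576)))
# plate points from stored d3: plate corners estimate
E
```

```text
21.4 [452.478 307.77  236.72 ] 59.630951452213495
wrist top 626 [454.245 307.793 149.43 ] 151.52916647058876
   92 318 [460.622 306.15 ]
   105 85 [459.837 306.659]
   120 106 [459.821 306.27 ]
   135 125 [459.882 306.546]
((452.9157409667969, 308.0800476074219), (23.772911071777344, 15.459110260009766), 78.08061218261719)
scene top 84 [456.6   310.68  148.117] 152.63580947729898
   92 131 [458.328 310.505]
   105 41 [458.795 310.93 ]
   120 47 [459.028 311.533]
   135 50 [459.413 312.044]
side top 27 [450.106 298.777 147.451] 151.73918105712863
   92 54 [447.239 301.113]
   105 15 [448.    297.635]
   120 19 [448.045 298.406]
   135 18 [448.879 297.881]
```

View pics/wrist7.png

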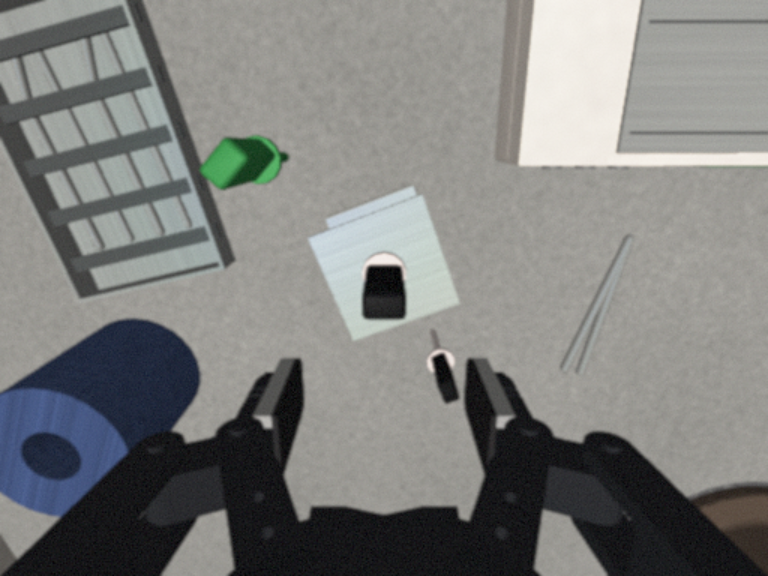

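The scraper hangs upright in its stand: handle top at z = 151, centred at (453,308), seen at about (384,290). Next is the plate. I'll shut the fingers and go over its left end.

servo_tool(increments=[0,0,0,33.5,-24,0,-1,0,0,0,33.5,-24,0,-1,0,0,0,33.5,-24,0,-1,0,0,0,33.5,-24,0,-1,0,0,0,33.5,-24,0,-1,0,0,0,0,0,30,-1,0,0,0,0,0,40,-1,0,0,0,0,0,30,-1,0,0,0,0,0,22,-1,0,0,0,0,0,0,-1,0,0,0,0,0,0,-1])

```text
clock: 22.92
position: [535.7, 119.2, 114.6]
ee_rot: [[-0.207, -0.978, 0.0], [-0.978, 0.207, -0.0], [0.0, -0.0, -1.0]]
contact_force: [0.5, 0.2, 0.1]
width: 0.0
```

```bash
python3 - <<'E'
from h import *
s=readout.observe();p=np.array(s["position"]);print(s["clock"],p,s["width"],s["contact_force"])
C=np.array([593.5,35]);X=np.array([.978,-.208]);Y=np.array([.208,.978])
for n in("scene","side"):
    c=cam(n);W=cloud(c);k=(W[...,2]>86)&(W[...,2]<140)&(np.hypot(W[...,0]-p[0],W[...,1]-p[1])<30)
    print(n,"finger zmin",np.sort(W[k][:,2])[:5])
    sx=(W[...,:2]-C)@X; sy=(W[...,:2]-C)@Y
    for y in(-80,-60,0,40):
        k=(abs(sx+74)<30)&(abs(sy-y)<6);print(y,np.median(W[k][:,2]),end=' ')
    print()
    u,v=map(int,proj(c,[p[0],p[1],80]));cr=cv2.resize(c["img"][v-60:v+45,u-70:u+70],(400,300),interpolation=cv2.INTER_CUBIC)
    a=cr if n=="scene" else np.hstack([a,cr])
cv2.imwrite("pics/c8.png",a)
E
```

```text
22.925 [535.69  119.227 114.584] 0.046373394364519885 [0.511 0.153 0.13 ]
scene finger zmin [96.206 96.243 96.479 97.318 97.702]
-80 81.93572936760901 -60 81.46045939368982 0 81.45210628960072 40 82.77744880134608 
side finger zmin [95.157 97.733 98.037 99.414 99.452]
-80 80.53072560937268 -60 80.9874568897027 0 80.94085817582344 40 251.12766526990305
```

View pics/c8.png

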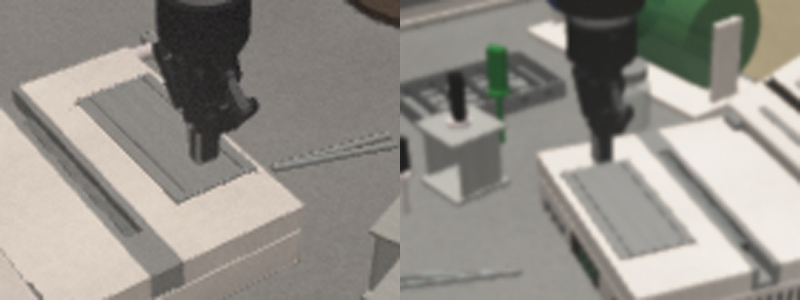

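Both views show the shut fingers about 14 mm above the plate's left end. I'll press down in small steps.

servo_tool(increments=[0,0,0,0,0,6,-1,0,0,0,0,0,6,-1,0,0,0,0,0,2,-1,0,0,0,0,0,1,-1,0,0,0,0,0,1,-1,0,0,0,0,0,0,-1])

```text
clock: 23.78
position: [535.4, 119.1, 98.1]
ee_rot: [[-0.207, -0.978, 0.0], [-0.978, 0.207, -0.0], [0.0, -0.0, -1.0]]
contact_force: [-1.2, -0.9, 1.6]
width: 0.1
```

servo_tool(increments=[0,0,0,0,0,1,-1,0,0,0,0,0,1,-1,0,0,0,0,0,0,-1])

```text
clock: 24.15
position: [535.4, 119.2, 96.0]
ee_rot: [[-0.207, -0.978, 0.0], [-0.978, 0.207, 0.0], [-0.0, -0.0, -1.0]]
contact_force: [-0.4, -0.8, 0.6]
width: 0.0
```

servo_tool(increments=[0,0,0,0,0,1,-1,0,0,0,0,0,1,-1,0,0,0,0,0,0,-1])

```text
clock: 24.52
position: [535.4, 119.2, 94.7]
ee_rot: [[-0.207, -0.978, 0.0], [-0.978, 0.207, 0.0], [-0.0, -0.0, -1.0]]
contact_force: [-2.2, 0.4, 7.1]
width: 0.1
```

servo_tool(increments=[0,0,0,0,0,1,-1,0,0,0,0,0,0,-1,0,0,0,0,0,0,-1])

```text
clock: 24.9
position: [535.5, 119.2, 94.5]
ee_rot: [[-0.207, -0.978, 0.001], [-0.978, 0.207, 0.0], [-0.0, -0.001, -1.0]]
contact_force: [-5.7, -1.0, 15.8]
width: 0.1
```

The left end is seated on a hard stop, with the fingertip at about 75.5. Now the right end.

servo_tool(increments=[0,0,0,0,0,-10,-1,0,0,0,0,0,-15,-1,0,0,0,35,0,0,-1,0,0,0,35,0,0,-1,0,0,0,35,0,0,-1,0,0,0,35,0,0,-1,0,0,0,0,0,8,-1,0,0,0,0,0,6,-1,0,0,0,0,0,3,-1,0,0,0,0,0,0,-1,0,0,0,0,0,0,-1])

```text
clock: 26.28
position: [506.5, -17.4, 101.1]
ee_rot: [[-0.207, -0.978, 0.0], [-0.978, 0.207, -0.0], [0.0, -0.0, -1.0]]
contact_force: [-0.7, -0.6, 0.2]
width: 0.3
```

servo_tool(increments=[0,0,0,0,0,1,-1,0,0,0,0,0,1,-1,0,0,0,0,0,1,-1,0,0,0,0,0,0,-1])

```text
clock: 26.78
position: [506.7, -17.7, 98.2]
ee_rot: [[-0.207, -0.978, 0.001], [-0.978, 0.207, 0.0], [-0.0, -0.001, -1.0]]
contact_force: [1.7, 1.7, 1.6]
width: -0.0
```

servo_tool(increments=[0,0,0,0,0,1,-1,0,0,0,0,0,1,-1,0,0,0,0,0,0,-1])

```text
clock: 27.15
position: [505.8, -18.0, 95.7]
ee_rot: [[-0.207, -0.978, -0.001], [-0.978, 0.207, -0.0], [0.001, 0.001, -1.0]]
contact_force: [-0.3, 0.2, 0.9]
width: -0.1
```

servo_tool(increments=[0,0,0,0,0,1,-1,0,0,0,0,0,1,-1,0,0,0,0,0,0,-1])

```text
clock: 27.52
position: [506.2, -17.9, 94.0]
ee_rot: [[-0.207, -0.978, -0.0], [-0.978, 0.207, -0.0], [0.0, 0.0, -1.0]]
contact_force: [0.1, -1.2, 0.0]
width: 0.1
```

servo_tool(increments=[0,0,0,0,0,0.5,-1,0,0,0,0,0,0,-1])

```text
clock: 27.78
position: [506.3, -17.9, 93.8]
ee_rot: [[-0.207, -0.978, 0.0], [-0.978, 0.207, -0.0], [0.0, -0.0, -1.0]]
contact_force: [-1.5, 0.1, 3.2]
width: -0.0
```

servo_tool(increments=[0,0,0,0,0,1.2,-1,0,0,0,0,0,0,-1,0,0,0,0,0,0,-1])

```text
clock: 28.15
position: [506.4, -17.9, 93.7]
ee_rot: [[-0.207, -0.978, 0.001], [-0.978, 0.207, -0.0], [-0.0, -0.001, -1.0]]
contact_force: [-6.8, 1.2, 16.7]
width: -0.4
```

servo_tool(increments=[0,0,0,0,0,-10,-1,0,0,0,0,0,-40,-1,0,0,0,0,0,-50,-1,0,0,0,0,0,-50,-1,0,0,0,0,20,-20,-1,0,0,0,0,0,0,-1,0,0,0,0,0,0,-1])

```text
clock: 29.02
position: [486.6, -13.7, 261.9]
ee_rot: [[-0.207, -0.978, -0.0], [-0.978, 0.207, 0.0], [-0.0, 0.0, -1.0]]
contact_force: [0.5, -0.1, 0.8]
width: -0.3
```

```bash
python3 - <<'E'
from h import *
s=readout.observe();p=np.array(s["position"]);print(s["clock"],p,s["contact_force"])
C=np.array([593.5,35]);X=np.array([.978,-.208]);Y=np.array([.208,.978])
for n in("scene","side","wrist"):
    c=cam(n);W=cloud(c)
    sx=(W[...,:2]-C)@X; sy=(W[...,:2]-C)@Y
    for y in(-100,-84,-60,-30,0,30,60,84,100):
        k=(abs(sx+76)<25)&(abs(sy-y)<4)&(W[...,2]<100);print(y,round(float(np.median(W[k][:,2])),1) if k.sum()>3 else None,end=' ')
    k=(abs(sx-60)<25)&(abs(sy)<90)&(W[...,2]<100);print("top",np.median(W[k][:,2]))
    t=(np.hypot(W[...,0]-452.5,W[...,1]-307.5)<25)&(W[...,2]>140)&(W[...,2]<165);
    if t.any():print("scraper top",W[t].mean(0))
    if n!="wrist":
        cr=cv2.resize(c["img"],(400,300),interpolation=cv2.INTER_AREA);a=cr if n=="scene" else np.hstack([a,cr])
cv2.imwrite("pics/c9.png",a)
E
```

```text
29.025 [486.586 -13.707 261.904] [ 0.476 -0.067  0.79 ]
-100 75.5 -84 75.6 -60 75.4 -30 75.5 0 75.7 30 76.0 60 75.5 84 75.4 100 75.4 top 75.45422842132368
scraper top [456.806 310.517 148.143]
-100 74.8 -84 75.0 -60 74.8 -30 74.7 0 75.3 30 75.2 60 75.0 84 75.0 100 75.3 top 74.84534313183099
scraper top [450.403 299.897 147.614]
-100 74.8 -84 74.9 -60 74.8 -30 74.9 0 74.8 30 74.8 60 74.8 84 74.8 100 74.7 top 74.90647509736206
```

View pics/c9.png

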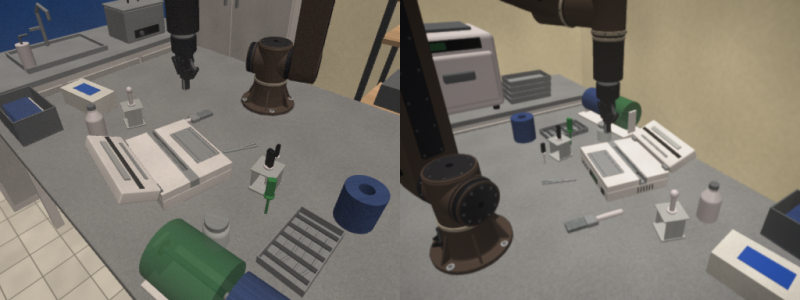

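The plate is flush along its whole length in all three views. The scraper stands in its stand, the bystanders look undisturbed and the arm is clear. I'm handing in.

```bash
python3 -c "
from workcell import robot; print(robot.sign_off())"
```

```text
the job is handed in; nothing more can be done
None
```

The cleaning is finished and I handed the job in at about 29 s on the robot's clock. It reports no verdict.

- **Sweep:** I drew the scraper tip along the bar at about 3 cm/s. It ran from about 13 mm short of the closed end to about 5 mm short of the open end. The upward force read 5.6 to 6.1 N, which I estimate is 2 to 2.5 mm of bar travel, well short of bottoming. I did not measure the bar joint directly.
- **Scraper:** It is back in its own stand. The handle top is at about z = 151 mm, which matches a tip 10 mm above the table. The axis is within about 1 mm of the hole centre, and the wrist view showed it upright.
- **Work plate:** I pressed the left end, then the right, each to a hard stop at about 16 N. The plate top now reads within about 0.6 mm of the sealer's top at every point checked, in all three cameras.
- **Other things:** They look unmoved in the last pictures, though I did not measure each one. The arm is clear of everything.

**Disagreement between checks:** the housing outline put the slot about 5 to 6 mm further from the robot than the cameras saw it directly. The cameras also differed by about 4 mm among themselves. I used the close wrist view, and the tip went down between the rails to bar height without touching them.

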